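Shade the inspection camera and show it the long printing block

ROBOT

A 6-joint arm with a two-finger parallel gripper is mounted at the origin on the work surface. World frame = base frame: x ahead of the robot, y to its left, z up, the work surface at z = 0. Lengths are in m, angles in rad, forces in N, time in s.
With the tool pointing down it reaches from about 0.3 to 0.775 m from the base axis. Payload 14.6 kg.
Tool frame: the origin (TCP) lies midway between the tips of the shut fingers; the grasp point (between the pads) lies r.pinch_z behind it (r.pinch_z is the distance from the TCP to the grasp point, in m); z points along the fingers, y is the line along which they close (so a half turn about z gives the same grasp; the last joint's range is limited). The gripper opens to 94 mm and grips with 3 to 60 N. Pads are 16 mm wide; open, the fingers measure 119 mm over their backs; the gripper's body (75 mm by 177 mm) begins 78 mm behind the grasp point.
Start: joints at [-1.239, 0.3, 1.521, -0, 1.321, -0.067], TCP at [0.214, -0.507, 0.205] pointing down, gripper open.
Joint ranges: [-3.03, 3.03], [-0.79, 2.21], [0.23, 2.52], [-1.04, 4.18], [0, 3.07], [-2.55, 2.55]. Speed limits (rad/s): [2.22, 2.22, 2.57, 3.14, 3.14, 3.14].

INTERFACE

Orientations are given as a rotation vector (axis times angle).
In Python, from cell import r gives the robot as it stands.
- The arm moves only by the tool drive_tool, never from a script. Its argument "deltas" is a list of rows, each an object of numbers: "x", "y", "z": the shift along the tool's x, y, z in m; "rx", "ry", "rz": the turn, a rotation vector about the tool's x, y, z in rad; "claw": the opening, from 0 (shut) to 1 (fully open). A call has exactly 5 rows; each row shifts and turns the commanded pose from where the row before left it, along the tool's axes as they then stand; what a row does not reach is not made up. A row lasts 1/8 s, in which the tool goes at most 62.5 mm and 10.7 degrees, less where a joint would pass 70% of its speed; a pose out of reach is approached as far as the arm can. A call with a gripper value outside its range is refused whole. The fingers move at their own pace and stop on an object; the grip force is fixed at half the most. Time passes only in rows, so rows that do not move let the fingers close, or fill a call up. It gives the time, the measured TCP pose, the force, the opening and the grip force at its end, in the units of the state.
- r.get_state(): the state, without advancing time (a new reading comes with each control period).
- r.snapshot(name): name is "scene" or "top"; returns a dict with "frame" (384x512x3 uint8, blue, green, red), "depth" (384x512 float32, m along the optical axis (not along the pixel's ray), 0 where there is no reading), "intrinsics" (3x3 intrinsics, pixels), "D" ([k1, k2, p1, p2, k3] as OpenCV has them; the pictures are not rectified), "rvec" (rotation vector, rad) and "tvec" (3), from world to camera coordinates, as OpenCV has them. Camera axes: x right, y down, z forward; pixel columns grow to the right and rows downward; lengths in m; the calibration is good to about 2 mm. A picture is of the moment at which its call begins.
- r.hand_in(): hands the job in; it is judged then, once.
The state is a dict: "time_s": time; "qpos": joint angles; "joint_vel": joint speeds; "joint_torque": joint torques, N m; "tool_pos": TCP position; "eef_rot": TCP orientation; "force": force on the tool from outside, world axes, zero at the start; "torque": the same for the moment, N m; "finger_gap": finger opening in m; "grip_force": force on a finger pad.
Only numpy, scipy, OpenCV 4.12 (cv2) and the standard library are available. Lean on these libraries where they do the work, as an engineer would, in place of code of your own. Each camera call takes 0.05 s, during which the arm holds its last target. There are 200 camera calls.

TASK

Take the black shade panel out of its wooden foot and slide it all the way down into the slot beside the inspection camera, and let go of it. Then pick up the long printing block by its rib handle and finish holding it still in the air with its carved underside facing the lens: 130 mm in front of the lens, centred on its line of sight, square to it, and with the block's long side level across the view; do not put it down or let it go, the job ends while you are holding it. Leave the other two blocks and the jar where they stand, and do not bump the camera.

Things in the scene. Friction and masses are not known exactly. Their poses are not given: they have to be found in the camera images.
- panel: Shade panel: plain black plastic slab, 100 mm long (its x) x 8 mm thick (its y) x 100 mm high (its z), about 90 g, either way round is the same. Origin: centre of its lower edge. At the start it stands upright in the wooden foot, its lower edge 8 mm above the table.
- foot: Fixed wooden storage foot, 130 x 50 x 30 mm, with a groove along its x, 11 mm wide, 22 mm deep and open at both ends, in which the panel stands. Origin: centre of its underside on the table.
- stand: Fixed inspection stand: aluminium base 12 mm thick, from -70 to +100 mm in its x, -70 to +140 mm in its y. Origin on the table right below the middle of the lens front; z up. The camera leans to the stand's -x (roughly to the robot); its bracket is within 37 mm either side of the lens, up to 87 mm high. The wooden slot for the panel runs along the stand's x, centred at x 0, y +100 mm.
- slot_floor (a point): Centre of the floor of the panel slot, 12 mm above the table; axes as the stand's. Slot 106 mm long (x), 10.5 mm wide (y), 30 mm deep (mouth 42 mm above the table), closed at both ends, long sides topped by small flared guide lips up to 49 mm. When the panel is home its origin is at this point, its x along the slot, and 70 mm of it stand out.
- camera: Camera on the stand: grey box, black lens barrel 38 mm across. Origin: middle of the lens front, 100 mm above the table. Its z is the line of sight, out of the lens to the stand's -x and up, 65 degrees above level; its y is level. The middle of the long block's underside belongs at (0, 0, 130 mm) here, block z along camera z (handle away from lens), block y along camera y, either way round.
- long_block: Oblong printing block of dark wood (the only oblong one), standing on its carved underside: 50 mm (its x) x 116 mm (its y) x 30 mm high, 0.15 to 0.31 kg; on top along its y a rib handle 18 mm thick, 84 mm long, from 30 to 66 mm above the underside. Origin: middle of the underside; z up. Same either way round. It may change places with the other blocks.
- square_block: Square printing block of dark wood, 74 x 74 x 30 mm with a round knob, 66 mm high in all; bystander. Origin: middle of the underside.
- round_block: Round printing block of dark wood, 90 mm across with scallops, 30 mm high with a round knob, 62 mm high in all; bystander. Origin: middle of the underside.
- jar: Closed jar, 58 mm across, 75 mm high; bystander. Origin: middle of its underside.

How it is judged:
By the outcome, as a careful person would: the job done as asked, in the order asked, and still so for the second after the job is handed in, while the arm keeps its last pose, push and grip.
It also fails if it takes over 67 s, if anything falls off the work surface, if the arm or the gripper's body presses on something with over 40 N, if the wrist force passes 120 N, or if a joint passes its speed limit or range.

## Working session

There is one attempt and no reset: what is moved stays moved. The work goes in short steps, Python scripts to look and compute and a tool call to move; the robot and the scene stay as the last step left them, time stands still between calls to the robot, and variables do not carry over. Pictures are saved under pics/ and viewed, at most 10 in all, crops included, and the job is handed in when it is done.

Besides the shell and the picture viewer there is one more tool, called after "Call:" by a JSON object that holds its "op" and its "data". drive_tool: Moves the arm, as the interface text tells. Its arguments: {"type":"object","properties":{"deltas":{"type":"array","items":{"type":"object","properties":{"x":{"type":"number"},"y":{"type":"number"},"z":{"type":"number"},"rx":{"type":"number"},"ry":{"type":"number"},"rz":{"type":"number"},"claw":{"type":"number"}}}}},"required":["deltas"]}

```bash
mkdir -p pics; ls; python3 - <<'E'
from cell import r
import cv2,numpy as np,pickle
s=r.get_state();print({k:np.round(v,3) for k,v in s.items()},r.pinch_z)
for n in("scene","top"):
    d=r.snapshot(n);pickle.dump(d,open(n+".pkl","wb"));cv2.imwrite(f"pics/{n}0.png",d["frame"])
    print(n,np.round(d["intrinsics"],1).tolist(),d["D"],d["rvec"],d["tvec"])
E
```

```text
pics
{'time_s': np.float64(0.0), 'qpos': array([-1.239,  0.3  ,  1.522, -0.   ,  1.321, -0.067]), 'joint_vel': array([ 0.001,  0.002, -0.002, -0.001,  0.002,  0.   ]), 'joint_torque': array([ 1.0000e-03, -5.3180e+01, -3.5273e+01,  7.1000e-02,  2.4000e-02,
       -0.0000e+00]), 'tool_pos': array([ 0.213, -0.507,  0.205]), 'eef_rot': array([-3.078, -0.622,  0.   ]), 'force': array([0.273, 0.885, 0.387]), 'torque': array([ 0.018,  0.006, -0.009]), 'grip_force': np.float64(0.0), 'finger_gap': np.float64(0.094)} 0.0188
scene [[358.5, 0.0, 253.9], [0.0, 358.5, 190.5], [0.0, 0.0, 1.0]] [0.033032 0.       0.       0.       0.      ] [ 1.96154532  1.30566364 -0.59349677] [-0.23945532 -0.26784779  1.31922766]
top [[479.1, 0.0, 252.2], [0.0, 479.1, 186.9], [0.0, 0.0, 1.0]] [-0.03063831  0.          0.          0.          0.        ] [ 2.16429293 -2.10852602  0.17552552] [0.01608943 0.61182914 1.29930067]
```

View pics/scene0.png

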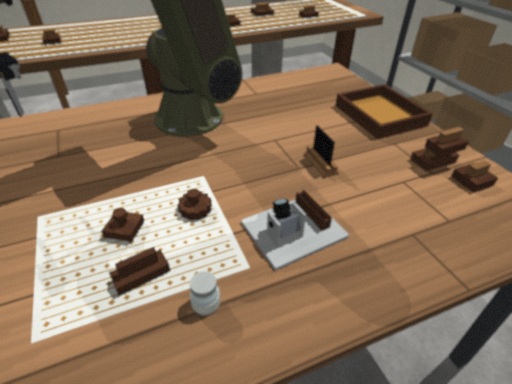

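View pics/top0.png

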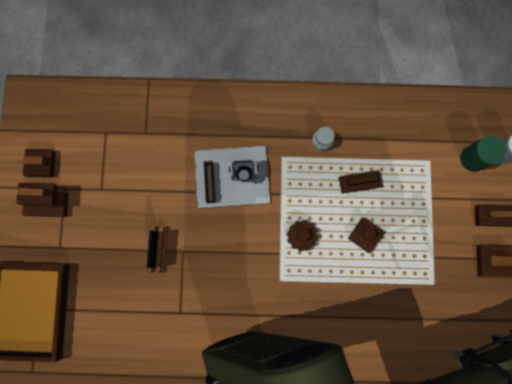

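The scene view shows the long block at (139,270), the stand at (293,228) and the panel in its foot at (323,152). In the top view the panel and foot are at (157,250), the slot at (210,182), the lens at (244,172), the long block at (361,182) and the jar at (323,138). Next I'll measure these with depth.

```bash
cat > h.py <<'E'
import cv2,numpy as np,pickle
from scipy.spatial.transform import Rotation as R
def cloud(d):
    K=np.array(d["intrinsics"],float);z=d["depth"];v,u=np.mgrid[:384,:512]
    p=cv2.undistortPoints(np.stack([u,v],-1).reshape(-1,1,2).astype(float),K,np.array(d["D"]))[:,0]
    P=np.c_[p,np.ones(len(p))]*z.reshape(-1,1)
    W=(P-np.ravel(d["tvec"]))@cv2.Rodrigues(np.array(d["rvec"],float))[0]
    W[z.ravel()==0]=np.nan
    return W.reshape(384,512,3)
def rect(Q):
    c,s,a=cv2.minAreaRect(Q[:,:2].astype(np.float32)*1000);return np.round(c,1),np.round(s,1),round(a,2),len(Q)
E
python3 - <<'E'
from h import *
C={n:cloud(pickle.load(open(n+".pkl","rb"))) for n in("top","scene")}
boxes={"top":dict(foot=(140,225,180,278),stand=(190,143,274,212),block=(335,165,387,198),sq=(345,214,387,257),rd=(283,215,323,255),jar=(309,122,340,155)),
"scene":dict(foot=(300,120,345,178),stand=(238,185,352,268),block=(100,240,175,295),sq=(98,200,148,245),rd=(172,182,218,225),jar=(183,265,225,318))}
for n in C:
  for k,(a,b,c,e) in boxes[n].items():
    Q=C[n][b:e,a:c].reshape(-1,3);Q=Q[~np.isnan(Q[:,0])]
    h=np.histogram(Q[:,2],np.arange(-.01,.13,.005))[0]
    print(n,k,h.tolist())
    for lo,hi in {"foot":[(.02,.04),(.095,.12),(.045,.12)],"stand":[(.008,.018),(.035,.06),(.075,.12)],"block":[(.022,.037),(.055,.075),(.02,.08)],"sq":[(.02,.08)],"rd":[(.02,.08)],"jar":[(.06,.09)]}[k]:
      q=Q[(Q[:,2]>lo)&(Q[:,2]<hi)]
      if len(q)>8: print("  ",lo,hi,*rect(q),"med",np.round(np.median(q,0)*1000,1))
E
```

```text
top foot [55, 589, 629, 146, 49, 21, 38, 138, 127, 19, 14, 12, 12, 15, 14, 15, 11, 15, 14, 17, 14, 11, 32, 81, 25, 0, 0, 0]
   0.02 0.04 [431.3 299.8] [ 36.  130.5] 88.07 322 med [429.7 290.4  29.5]
   0.095 0.12 [429.9 300.4] [ 9.6 97.8] 87.87 149 med [430.8 299.1 107. ]
   0.045 0.12 [430.3 300. ] [10.5 98.6] 88.27 288 med [429.6 297.2  96.3]
top stand [45, 702, 830, 756, 2036, 571, 32, 17, 15, 27, 88, 137, 42, 29, 27, 36, 72, 43, 25, 42, 52, 66, 54, 29, 2, 0, 0, 0]
   0.008 0.018 [652.9  96.8] [182.1 230.8] 5.17 3018 med [637.2  95.8  12.5]
   0.035 0.06 [633.3  95.4] [118.8 147.7] 6.05 323 med [635.3 149.8  46.5]
   0.075 0.12 [654.3  58.6] [67.3 77.8] 6.26 313 med [648.5  56.7  94.5]
top block [13, 290, 561, 120, 13, 18, 21, 185, 227, 37, 8, 12, 10, 10, 68, 94, 22, 0, 0, 0, 0, 0, 0, 0, 0, 0, 0, 0]
   0.022 0.037 [ 641.  -278.9] [ 50.8 116.1] 10.45 455 med [ 634.  -272.8   30.4]
   0.055 0.075 [ 641.  -279.7] [19.2 84. ] 11.52 194 med [ 640.2 -277.6   65.9]
   0.02 0.08 [ 641.  -278.9] [ 50.8 116.1] 10.45 694 med [ 636.8 -273.7   32.4]
top sq [19, 347, 606, 108, 22, 12, 24, 253, 
[... 1450 characters left out ...]
.1] [20.5 82.8] 10.34 386 med [ 642.5 -278.6   64.3]
   0.02 0.08 [ 640.1 -277.4] [ 53.5 117.2] 9.92 1409 med [ 648.1 -279.6   31.3]
scene sq [1, 829, 430, 51, 63, 71, 64, 467, 75, 15, 6, 4, 27, 31, 98, 10, 0, 0, 0, 0, 0, 0, 0, 0, 0, 0, 0, 0]
   0.02 0.08 [ 486.3 -292.6] [74.7 75. ] 56.0 797 med [ 495.5 -290.6   29. ]
scene rd [0, 807, 353, 35, 50, 54, 53, 399, 56, 13, 1, 13, 24, 85, 25, 0, 0, 0, 0, 0, 0, 0, 0, 0, 0, 0, 0, 0]
   0.02 0.08 [ 479.7 -112.5] [88.1 85.2] 9.53 669 med [ 490.  -115.7   28.8]
scene jar [1, 810, 321, 29, 42, 36, 46, 35, 60, 49, 58, 100, 55, 13, 34, 39, 400, 91, 0, 0, 0, 0, 0, 0, 0, 0, 0, 0]
   0.06 0.09 [ 759.  -167.6] [50.  51.8] 64.66 564 med [ 763.5 -168.6   74. ]
```

```bash
cat >> h.py <<'E'
def plan(p1,R1,n,s):
    """constant tool-frame row (dx,dy,dz mm; rot vec rad) repeated n times to pose p1,R1"""
    p0=np.array(s["tool_pos"]);R0=R.from_rotvec(s["eef_rot"])
    w=(R0.inv()*R1).as_rotvec()/n
    A=sum((R0*R.from_rotvec(w*k)).as_matrix() for k in range(n))
    d=np.linalg.solve(A,np.array(p1)-p0)
    print("row x%d: mm"%n,np.round(d*1000,2),"rad",np.round(w,4),"|d|",round(np.linalg.norm(d)*1000,1),"deg",round(np.degrees(np.linalg.norm(w)),1))
def down(yaw_y):  # tool down, tool y at world yaw (deg)
    a=np.radians(yaw_y);y=np.array([np.cos(a),np.sin(a),0]);z=np.array([0,0,-1.])
    return R.from_matrix(np.c_[np.cross(y,z),y,z])
def hold(psi,tilt=25,sgn=1):
    """stand yaw psi deg; tool z = -camera z"""
    S=R.from_euler("z",psi,degrees=True).as_matrix();t=np.radians(65)
    z=S@np.array([np.cos(t),0,-np.sin(t)]);x=S@np.array([0,sgn,0.])
    return R.from_matrix(np.c_[x,np.cross(z,x),z])
E
python3 - <<'E'
from h import *
from cell import r
C={n:cloud(pickle.load(open(n+".pkl","rb"))).reshape(-1,3) for n in("top","scene")}
o=np.array([.634,.058]);c5,s5=np.cos(np.radians(5.9)),np.sin(np.radians(5.9));M=np.array([[c5,-s5],[s5,c5]])
for n,Q in C.items():
    Q=Q[~np.isnan(Q[:,0])];L=(Q[:,:2]-o)@M*1000;z=Q[:,2]*1000
    def sel(x0,x1,y0,y1,z0,z1): return (L[:,0]>x0)&(L[:,0]<x1)&(L[:,1]>y0)&(L[:,1]<y1)&(z>z0)&(z<z1)
    m=sel(-80,110,-80,150,9,16);print(n,"base rect(local)",cv2.minAreaRect(L[m].astype(np.float32)), "pct",np.percentile(L[m],[.5,99.5],axis=0).round(1).tolist())
    m=sel(-75,75,78,122,38,56);print("  slot rect",cv2.minAreaRect(L[m].astype(np.float32)))
    for x in range(-60,61,20):
        m=sel(x-10,x+10,70,130,36,60);print("   x",x,L[m][:,1].min().round(1),L[m][:,1].max().round(1),np.median(L[m][:,1]).round(1)) if m.sum()>3 else None
    m=sel(-90,60,-50,50,70,140);print("  cam",np.percentile(L[m],[1,99],axis=0).round(1).tolist(),z[m].max())
    m=sel(-60,30,-25,25,85,115)
    print("  barrel y mean range",L[m][:,1].min(),L[m][:,1].max())
s=r.get_state()
plan([.430,.300,.205],down(-92),15,s)
E
```

```text
top base rect(local) ((17.3572998046875, 29.54143524169922), (216.63980102539062, 171.23411560058594), 89.31034088134766) pct [[-66.7, -71.2], [101.8, 136.7]]
  slot rect ((2.9780120849609375, 97.69186401367188), (118.78134155273438, 26.96071434020996), 0.02376910299062729)
   x -60 84.3 109.1 96.7
   x -40 84.2 111.1 93.8
   x -20 84.2 110.6 97.4
   x 0 84.4 109.0 92.5
   x 20 84.6 111.2 102.8
   x 40 84.2 109.5 103.2
   x 60 84.9 108.2 96.8
  cam [[-11.7, -40.4], [51.9, 37.1]] 110.77168580314753
  barrel y mean range -22.81855209668854 18.79413599239836
scene base rect(local) ((15.5230712890625, 35.182952880859375), (212.80169677734375, 171.1805877685547), 89.68586730957031) pct [[-67.8, -70.2], [100.3, 140.4]]
  slot rect ((0.14005279541015625, 98.2406234741211), (120.47333526611328, 26.696443557739258), 1.088509440422058)
   x -60 85.4 110.6 101.3
   x -40 85.5 110.0 98.2
   x -20 84.5 109.8 104.6
   x 0 85.2 109.4 103.9
   x 20 85.2 112.1 104.1
   x 40 85.8 111.8 92.9
   x 60 87.0 112.6 99.2
  cam [[-10.4, -38.4], [52.8, 35.2]] 106.7042776894642
  barrel y mean range -22.136470276898542 18.92249382189719
row x15: mm [ 2.484e+01 -5.031e+01  2.000e-02] rad [-0.0001  0.      0.0289] |d| 56.1 deg 1.7
```

Call:
{"op": "drive_tool", "data": {"deltas": [{"x": 0.0248,"y": -0.0503,"rz": 0.0289,"claw": 1},{"x": 0.0248,"y": -0.0503,"rz": 0.0289,"claw": 1},{"x": 0.0248,"y": -0.0503,"rz": 0.0289,"claw": 1},{"x": 0.0248,"y": -0.0503,"rz": 0.0289,"claw": 1},{"x": 0.0248,"y": -0.0503,"rz": 0.0289,"claw": 1}]}}

```text
validation failed for argument at $.de...
```

Call:
{"op": "drive_tool", "data": {"deltas": [{"x": 0.0248,"y": -0.0503,"rz": 0.0289,"claw": 1},{"x": 0.0248,"y": -0.0503,"rz": 0.0289,"claw": 1},{"x": 0.0248,"y": -0.0503,"rz": 0.0289,"claw": 1},{"x": 0.0248,"y": -0.0503,"rz": 0.0289,"claw": 1},{"x": 0.0248,"y": -0.0503,"rz": 0.0289,"claw": 1}]}}

```text
validation failed for argument at $.de...
```

Call:
{"op": "drive_tool", "data": {"deltas": [{"x": 0.0248,"y": -0.0503,"rz": 0.0289,"claw": 0.7},{"x": 0.0248,"y": -0.0503,"rz": 0.0289,"claw": 0.7},{"x": 0.0248,"y": -0.0503,"rz": 0.0289,"claw": 0.7},{"x": 0.0248,"y": -0.0503,"rz": 0.0289,"claw": 0.7},{"x": 0.0248,"y": -0.0503,"rz": 0.0289,"claw": 0.7}]}}

```text
validation failed for argument at $.de...
```

```bash
python3 - <<'E'
from h import *
from cell import r
s=r.get_state();print(s["time_s"],s["tool_pos"].round(4),s["qpos"].round(2),s["finger_gap"],s["force"].round(2))
plan([.4297,.301,.150],down(-92),10,s)
E
```

```text
0.1 [ 0.2135 -0.5066  0.2049] [-1.24  0.3   1.52  0.    1.32 -0.07] 0.09430419835600812 [-0.45 -0.14  0.96]
row x10: mm [ 37.8  -75.3    5.54] rad [-0.0001  0.      0.0434] |d| 84.4 deg 2.5
```

Call:
{"op": "drive_tool", "data": {"deltas": [{"x": 0.0248,"y": -0.0503,"z": 0,"rx": 0,"ry": 0,"rz": 0.0289,"claw": 1},{"x": 0.0248,"y": -0.0503,"z": 0,"rx": 0,"ry": 0,"rz": 0.0289,"claw": 1},{"x": 0.0248,"y": -0.0503,"z": 0,"rx": 0,"ry": 0,"rz": 0.0289,"claw": 1},{"x": 0.0248,"y": -0.0503,"z": 0,"rx": 0,"ry": 0,"rz": 0.0289,"claw": 1},{"x": 0.0248,"y": -0.0503,"z": 0,"rx": 0,"ry": 0,"rz": 0.0289,"claw": 1}]}}

```text
time_s: 0.72
tool_pos: [0.246, -0.2268, 0.2053]
eef_rot: [-3.116, -0.396, -0.0]
force: [1.2, 0.2, 0.1]
finger_gap: 0.0941
grip_force: 0.0
```

Call:
{"op": "drive_tool", "data": {"deltas": [{"x": 0.0248,"y": -0.0503,"z": 0,"rx": 0,"ry": 0,"rz": 0.0289,"claw": 1},{"x": 0.0248,"y": -0.0503,"z": 0,"rx": 0,"ry": 0,"rz": 0.0289,"claw": 1},{"x": 0.0248,"y": -0.0503,"z": 0,"rx": 0,"ry": 0,"rz": 0.0289,"claw": 1},{"x": 0.0248,"y": -0.0503,"z": 0,"rx": 0,"ry": 0,"rz": 0.0289,"claw": 1},{"x": 0.0248,"y": -0.0503,"z": 0,"rx": 0,"ry": 0,"rz": 0.0289,"claw": 1}]}}

```text
time_s: 1.35
tool_pos: [0.3188, 0.044, 0.2057]
eef_rot: [3.137, 0.171, 0.002]
force: [1.3, -1.3, 1.0]
finger_gap: 0.094
grip_force: 0.0
```

Call:
{"op": "drive_tool", "data": {"deltas": [{"x": 0.0248,"y": -0.0503,"z": 0,"rx": 0,"ry": 0,"rz": 0.0289,"claw": 0.6},{"x": 0.0248,"y": -0.0503,"z": 0,"rx": 0,"ry": 0,"rz": 0.0289,"claw": 0.6},{"x": 0.0248,"y": -0.0503,"z": 0,"rx": 0,"ry": 0,"rz": 0.0289,"claw": 0.6},{"x": 0.0248,"y": -0.0503,"z": 0,"rx": 0,"ry": 0,"rz": 0.0289,"claw": 0.6},{"x": 0.0248,"y": -0.0503,"z": 0,"rx": 0,"ry": 0,"rz": 0.0289,"claw": 0.6}]}}

```text
time_s: 1.98
tool_pos: [0.4297, 0.3014, 0.2051]
eef_rot: [3.141, -0.055, -0.001]
force: [0.4, 0.3, 0.9]
finger_gap: 0.0567
grip_force: 0.0
```

```bash
python3 - <<'E'
from h import *
from cell import r
s=r.get_state();print(s["time_s"],s["tool_pos"].round(4),s["qpos"].round(2),s["finger_gap"],s["force"].round(2))
plan([.4297,.301,.064],down(-92),5,s)
E
```

```text
1.975 [0.4297 0.3014 0.2051] [ 0.54  0.24  1.59 -0.    1.31  2.15] 0.0566561904407096 [0.43 0.27 0.88]
row x5: mm [ 0.    0.07 28.22] rad [ 0.0001  0.0001 -0.0001] |d| 28.2 deg 0.0
```

Descend and close.

Call:
{"op": "drive_tool", "data": {"deltas": [{"x": 0,"y": 0,"z": 0.0282,"rx": 0,"ry": 0,"rz": 0,"claw": 0.6},{"x": 0,"y": 0,"z": 0.0282,"rx": 0,"ry": 0,"rz": 0,"claw": 0.6},{"x": 0,"y": 0,"z": 0.0282,"rx": 0,"ry": 0,"rz": 0,"claw": 0.6},{"x": 0,"y": 0,"z": 0.0282,"rx": 0,"ry": 0,"rz": 0,"claw": 0.6},{"x": 0,"y": 0,"z": 0.0282,"rx": 0,"ry": 0,"rz": 0,"claw": 0.6}]}}

```text
time_s: 2.6
tool_pos: [0.4292, 0.2993, 0.0633]
eef_rot: [3.141, -0.054, -0.001]
force: [1.1, 0.4, -0.3]
finger_gap: 0.0563
grip_force: 0.0
```

Call:
{"op": "drive_tool", "data": {"deltas": [{"x": 0,"y": 0,"z": 0,"rx": 0,"ry": 0,"rz": 0,"claw": 0.6},{"x": 0,"y": 0,"z": 0,"rx": 0,"ry": 0,"rz": 0,"claw": 0},{"x": 0,"y": 0,"z": 0,"rx": 0,"ry": 0,"rz": 0,"claw": 0},{"x": 0,"y": 0,"z": 0,"rx": 0,"ry": 0,"rz": 0,"claw": 0},{"x": 0,"y": 0,"z": 0,"rx": 0,"ry": 0,"rz": 0,"claw": 0}]}}

```text
time_s: 3.22
tool_pos: [0.4296, 0.2995, 0.0648]
eef_rot: [-3.141, 0.055, -0.001]
force: [-0.0, -0.0, -0.5]
finger_gap: 0.0199
grip_force: 0.0
```

Call:
{"op": "drive_tool", "data": {"deltas": [{"x": 0,"y": 0,"z": 0,"rx": 0,"ry": 0,"rz": 0,"claw": 0},{"x": 0,"y": 0,"z": 0,"rx": 0,"ry": 0,"rz": 0,"claw": 0},{"x": 0,"y": 0,"z": 0,"rx": 0,"ry": 0,"rz": 0,"claw": 0},{"x": 0,"y": 0,"z": 0,"rx": 0,"ry": 0,"rz": 0,"claw": 0},{"x": 0,"y": 0,"z": 0,"rx": 0,"ry": 0,"rz": 0,"claw": 0}]}}

```text
time_s: 3.85
tool_pos: [0.4295, 0.3003, 0.0645]
eef_rot: [-3.139, 0.054, -0.001]
force: [0.0, 6.2, -2.8]
finger_gap: 0.0076
grip_force: 30.0
```

Call:
{"op": "drive_tool", "data": {"deltas": [{"x": 0,"y": 0,"z": -0.01,"rx": 0,"ry": 0,"rz": 0,"claw": 0},{"x": 0,"y": 0,"z": -0.02,"rx": 0,"ry": 0,"rz": 0,"claw": 0},{"x": 0,"y": 0,"z": -0.02,"rx": 0,"ry": 0,"rz": 0,"claw": 0},{"x": 0,"y": 0,"z": -0.02,"rx": 0,"ry": 0,"rz": 0,"claw": 0},{"x": 0,"y": 0,"z": -0.01,"rx": 0,"ry": 0,"rz": 0,"claw": 0}]}}

```text
time_s: 4.47
tool_pos: [0.4296, 0.2996, 0.1453]
eef_rot: [-3.141, 0.055, -0.001]
force: [0.3, -0.1, -0.1]
finger_gap: 0.0077
grip_force: 30.0
```

```bash
python3 - <<'E'
from h import *
from cell import r
s=r.get_state();print(s["time_s"],s["tool_pos"].round(4),s["qpos"].round(2),s["finger_gap"],s["force"].round(2))
plan([.6252,.156,.145],down(-84),10,s)
E
```

```text
4.475 [0.4296 0.2996 0.1453] [0.54 0.3  1.67 0.   1.17 2.14] 0.007695199289215564 [ 0.25 -0.07 -0.06]
row x10: mm [19.17 14.91  0.03] rad [-0.     -0.0001 -0.0139] |d| 24.3 deg 0.8
```

Call:
{"op": "drive_tool", "data": {"deltas": [{"x": 0.0192,"y": 0.0149,"z": 0,"rx": 0,"ry": 0,"rz": -0.0139,"claw": 0},{"x": 0.0192,"y": 0.0149,"z": 0,"rx": 0,"ry": 0,"rz": -0.0139,"claw": 0},{"x": 0.0192,"y": 0.0149,"z": 0,"rx": 0,"ry": 0,"rz": -0.0139,"claw": 0},{"x": 0.0192,"y": 0.0149,"z": 0,"rx": 0,"ry": 0,"rz": -0.0139,"claw": 0},{"x": 0.0192,"y": 0.0149,"z": 0,"rx": 0,"ry": 0,"rz": -0.0139,"claw": 0}]}}

```text
time_s: 5.1
tool_pos: [0.5253, 0.2237, 0.1439]
eef_rot: [3.141, 0.055, -0.001]
force: [0.7, 0.6, -1.0]
finger_gap: 0.0078
grip_force: 30.0
```

Call:
{"op": "drive_tool", "data": {"deltas": [{"x": 0.0192,"y": 0.0149,"z": 0,"rx": 0,"ry": 0,"rz": -0.0139,"claw": 0},{"x": 0.0192,"y": 0.0149,"z": 0,"rx": 0,"ry": 0,"rz": -0.0139,"claw": 0},{"x": 0.0192,"y": 0.0149,"z": 0,"rx": 0,"ry": 0,"rz": -0.0139,"claw": 0},{"x": 0.0192,"y": 0.0149,"z": 0,"rx": 0,"ry": 0,"rz": -0.0139,"claw": 0},{"x": 0.0192,"y": 0.0149,"z": 0,"rx": 0,"ry": 0,"rz": -0.0139,"claw": 0}]}}

```text
time_s: 5.72
tool_pos: [0.6257, 0.1554, 0.1437]
eef_rot: [3.137, 0.164, -0.002]
force: [-0.4, 0.0, -1.8]
finger_gap: 0.0081
grip_force: 30.0
```

```bash
python3 - <<'E'
from h import *
from cell import r
ps=[]
for n in("scene","top"):
    d=r.snapshot(n);s=r.get_state();ps.append(s["tool_pos"]);pickle.dump(d,open(n+"1.pkl","wb"))
    f=d["frame"];c=f[160:280,230:350] if n=="scene" else f[130:230,180:280]
    cv2.imwrite(f"pics/{n}1.png",cv2.resize(c,None,fx=5,fy=5,interpolation=cv2.INTER_CUBIC))
    W=cloud(d).reshape(-1,3);W=W[~np.isnan(W[:,0])]
    for lo,hi in((.095,.135),(.135,.2)):
      dark=(W[:,2]>lo)&(W[:,2]<hi)&(abs(W[:,0]-.625)<.07)&(abs(W[:,1]-.158)<.03)
      q=W[dark];print(n,lo,len(q),rect(q) if len(q)>5 else "",np.median(q,0) if len(q) else "")
print(np.round(ps,4),s["eef_rot"],s["qpos"].round(2),s["time_s"])
E
```

```text
scene 0.095 407 (array([624.1, 151.8]), array([102.2,   9.8]), 10.64, 407) [0.63283157 0.15128981 0.11556277]
scene 0.135 703 (array([624.7, 151.3]), array([101.3,  33.6]), 21.22, 703) [0.63619676 0.15249492 0.16984413]
top 0.095 0  
top 0.135 0  
[[0.6274 0.1537 0.1435]
 [0.6263 0.1546 0.1434]] [ 3.13708589e+00  1.61497411e-01 -1.35132835e-03] [ 0.19  0.56  1.29 -0.    1.29  1.65] 5.825
```

View pics/scene1.png

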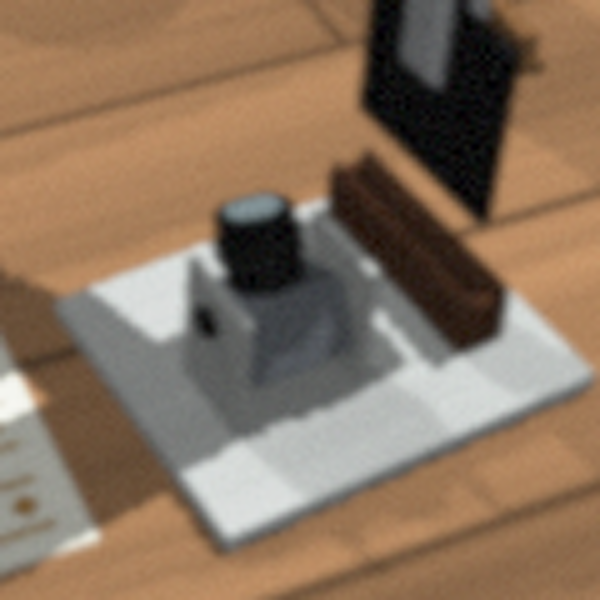

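```bash
python3 - <<'E'
from h import *
a=np.radians(6);M=np.array([[np.cos(a),-np.sin(a)],[np.sin(a),np.cos(a)]]);o=np.array([.6252,.156])
for nm in("scene1","scene","top1","top"):
    W=cloud(pickle.load(open(nm+".pkl","rb"))).reshape(-1,3);W=W[~np.isnan(W[:,0])]
    L=(W[:,:2]-o)@M*1000;z=W[:,2]*1000
    def fit(t,z0,z1,y0,y1,x1=45,x0=None):
        m=(z>z0)&(z<z1)&(L[:,1]>y0)&(L[:,1]<y1)&(abs(L[:,0])<x1)
        if m.sum()<10:return
        q=L[m];k=np.polyfit(q[:,0],q[:,1],1);res=q[:,1]-np.polyval(k,q[:,0]);k=np.polyfit(q[abs(res)<3][:,0],q[abs(res)<3][:,1],1)
        print(nm,t,len(q),"slope deg",np.degrees(np.arctan(k[0])).round(2),"y at 0",k[1].round(2),"x rng",np.percentile(q[:,0],[1,99]).round(1))
    if nm=="scene1":
        for b in ((80,90),(90,100),(100,110),(110,120)): fit("panel",*b,-12,8,80)
    fit("slot -y wall",20,38,-20,-9)
    fit("slot top ridges -",44,53,-17,-2);fit("slot top ridges +",44,53,2,17)
    m=(z>42)&(z<54)&(abs(L[:,0])<80)&(abs(L[:,1])<20);q=L[m];print(nm,"slot",cv2.minAreaRect(q.astype(np.float32)),np.percentile(q,[1,99],axis=0).round(1).tolist())
    m=(z>5)&(z<38)&(abs(L[:,0])<48)&(abs(L[:,1])<8);q=L[m];print(nm,"trench inside",len(q),np.percentile(q,[2,50,98],axis=0).round(1).tolist() if len(q) else "")
E
```

```text
scene1 panel 40 slope deg 1.75 y at 0 -4.56 x rng [-48.1  49.2]
scene1 panel 94 slope deg 1.14 y at 0 -4.73 x rng [-52.4  48.9]
scene1 panel 102 slope deg 1.52 y at 0 -4.8 x rng [-48.9  48.8]
scene1 panel 99 slope deg 1.16 y at 0 -4.74 x rng [-50.5  49. ]
scene1 slot -y wall 125 slope deg 0.42 y at 0 -12.05 x rng [-43.4  43. ]
scene1 slot top ridges - 38 slope deg 0.78 y at 0 -9.72 x rng [-39.5  42.9]
scene1 slot top ridges + 49 slope deg 1.49 y at 0 10.1 x rng [-42.8  41.4]
scene1 slot ((-0.44580078125, 0.01829242706298828), (27.919870376586914, 119.3454818725586), 89.56256866455078) [[-58.7, -12.5], [58.6, 13.2]]
scene1 trench inside 64 [[-44.0, 5.2], [-9.0, 6.5], [39.7, 7.6]]
scene slot -y wall 123 slope deg 0.42 y at 0 -12.02 x rng [-44.4  43.6]
scene slot top ridges - 38 slope deg 1.11 y at 0 -9.98 x rng [-38.1  43.3]
scene slot top ridges + 52 slope deg 1.34 y at 0 9.9 x rng [-44.7  43.4]
scene slot ((-0.3636054992675781, 0.057793617248535156), (117.43041229248047, 26.323570251464844), 0.9885126948356628) [[-57.8, -12.0], [57.8, 13.5]]
scene trench inside 65 [[-44.5, 4.2], [-10.1, 6.6], [38.3, 7.8]]Traceback (most recent call last):
  File "<stdin>", line 15, in <module>
    return _quantile_unchecked(
        a, q, axis, out, overwrite_input, method, keepdims, weights)
    return _ureduce(a,
                    func=_quantile_ureduce_func,
    ...<5 lines>...
                    overwrite_input=overwrite_input,
                    method=method)
    r = func(a, **kwargs)
    result = _quantile(arr,
                       quantiles=q,
    ...<2 lines>...
                       out=out,
                       weights=wgt)
    slices_having_nans = np.isnan(arr[-1, ...])
                                  ~~~^^^^^^^^^
IndexError: index -1 is out of bounds for axis 0 with size 0
```

View pics/top1.png

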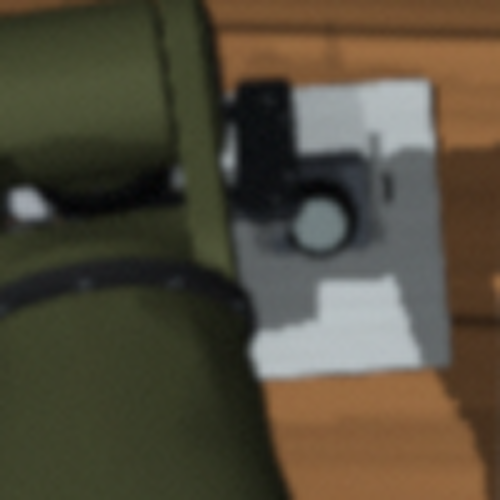

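Call:
{"op": "drive_tool", "data": {"deltas": [{"x": 0,"y": -0.0008,"z": 0.005,"rx": 0,"ry": 0,"rz": 0,"claw": 0},{"x": 0,"y": 0,"z": 0.01,"rx": 0,"ry": 0,"rz": 0,"claw": 0},{"x": 0,"y": 0,"z": 0.01,"rx": 0,"ry": 0,"rz": 0,"claw": 0},{"x": 0,"y": 0,"z": 0.006,"rx": 0,"ry": 0,"rz": 0,"claw": 0},{"x": 0,"y": 0,"z": 0,"rx": 0,"ry": 0,"rz": 0,"claw": 0}]}}

```text
time_s: 6.45
tool_pos: [0.625, 0.1568, 0.1129]
eef_rot: [3.137, 0.164, -0.001]
force: [-0.1, -0.1, -0.7]
finger_gap: 0.0077
grip_force: 30.0
```

Call:
{"op": "drive_tool", "data": {"deltas": [{"x": 0,"y": 0,"z": 0.003,"rx": 0,"ry": 0,"rz": 0,"claw": 0},{"x": 0,"y": 0,"z": 0.003,"rx": 0,"ry": 0,"rz": 0,"claw": 0},{"x": 0,"y": 0,"z": 0.003,"rx": 0,"ry": 0,"rz": 0,"claw": 0},{"x": 0,"y": 0,"z": 0.003,"rx": 0,"ry": 0,"rz": 0,"claw": 0},{"x": 0,"y": 0,"z": 0.002,"rx": 0,"ry": 0,"rz": 0,"claw": 0}]}}

```text
time_s: 7.08
tool_pos: [0.6252, 0.1568, 0.0992]
eef_rot: [-3.137, -0.164, 0.0]
force: [1.1, -0.5, -1.7]
finger_gap: 0.0077
grip_force: 30.0
```

Call:
{"op": "drive_tool", "data": {"deltas": [{"x": 0,"y": 0,"z": 0.002,"rx": 0,"ry": 0,"rz": 0,"claw": 0},{"x": 0,"y": 0,"z": 0.002,"rx": 0,"ry": 0,"rz": 0,"claw": 0},{"x": 0,"y": 0,"z": 0.002,"rx": 0,"ry": 0,"rz": 0,"claw": 0},{"x": 0,"y": 0,"z": 0.002,"rx": 0,"ry": 0,"rz": 0,"claw": 0},{"x": 0,"y": 0,"z": 0.002,"rx": 0,"ry": 0,"rz": 0,"claw": 0}]}}

```text
time_s: 7.7
tool_pos: [0.6252, 0.1568, 0.0893]
eef_rot: [-3.137, -0.164, 0.0]
force: [-0.5, 0.8, -0.1]
finger_gap: 0.0082
grip_force: 30.0
```

Entered freely. Continue: about 21 mm remain.

Call:
{"op": "drive_tool", "data": {"deltas": [{"x": 0,"y": 0,"z": 0.003,"rx": 0,"ry": 0,"rz": 0,"claw": 0},{"x": 0,"y": 0,"z": 0.003,"rx": 0,"ry": 0,"rz": 0,"claw": 0},{"x": 0,"y": 0,"z": 0.003,"rx": 0,"ry": 0,"rz": 0,"claw": 0},{"x": 0,"y": 0,"z": 0.003,"rx": 0,"ry": 0,"rz": 0,"claw": 0},{"x": 0,"y": 0,"z": 0.003,"rx": 0,"ry": 0,"rz": 0,"claw": 0}]}}

```text
time_s: 8.32
tool_pos: [0.6253, 0.1568, 0.0743]
eef_rot: [-3.137, -0.164, -0.0]
force: [-0.8, 1.1, -0.1]
finger_gap: 0.008
grip_force: 30.0
```

Call:
{"op": "drive_tool", "data": {"deltas": [{"x": 0,"y": 0,"z": 0.002,"rx": 0,"ry": 0,"rz": 0,"claw": 0},{"x": 0,"y": 0,"z": 0.001,"rx": 0,"ry": 0,"rz": 0,"claw": 0},{"x": 0,"y": 0,"z": 0.001,"rx": 0,"ry": 0,"rz": 0,"claw": 0},{"x": 0,"y": 0,"z": 0.001,"rx": 0,"ry": 0,"rz": 0,"claw": 0},{"x": 0,"y": 0,"z": 0,"rx": 0,"ry": 0,"rz": 0,"claw": 0}]}}

```text
time_s: 8.95
tool_pos: [0.6252, 0.1568, 0.0694]
eef_rot: [3.137, 0.164, -0.0]
force: [-0.1, 0.3, -1.5]
finger_gap: 0.0081
grip_force: 30.0
```

Call:
{"op": "drive_tool", "data": {"deltas": [{"x": 0,"y": 0,"z": 0.001,"rx": 0,"ry": 0,"rz": 0,"claw": 0},{"x": 0,"y": 0,"z": 0.0005,"rx": 0,"ry": 0,"rz": 0,"claw": 0},{"x": 0,"y": 0,"z": 0.0005,"rx": 0,"ry": 0,"rz": 0,"claw": 0},{"x": 0,"y": 0,"z": 0,"rx": 0,"ry": 0,"rz": 0,"claw": 0},{"x": 0,"y": 0,"z": 0,"rx": 0,"ry": 0,"rz": 0,"claw": 0}]}}

```text
time_s: 9.57
tool_pos: [0.6254, 0.1568, 0.0685]
eef_rot: [-3.137, -0.164, -0.001]
force: [-5.0, 0.2, 8.9]
finger_gap: 0.0078
grip_force: 30.0
```

Call:
{"op": "drive_tool", "data": {"deltas": [{"x": 0,"y": 0,"z": 0.0005,"rx": 0,"ry": 0,"rz": 0,"claw": 0},{"x": 0,"y": 0,"z": 0,"rx": 0,"ry": 0,"rz": 0,"claw": 0},{"x": 0,"y": 0,"z": 0,"rx": 0,"ry": 0,"rz": 0,"claw": 0.3},{"x": 0,"y": 0,"z": 0,"rx": 0,"ry": 0,"rz": 0,"claw": 0.3},{"x": 0,"y": 0,"z": 0,"rx": 0,"ry": 0,"rz": 0,"claw": 0.3}]}}

```text
time_s: 10.2
tool_pos: [0.6252, 0.1568, 0.0667]
eef_rot: [3.137, 0.164, -0.0]
force: [0.1, -0.6, 0.3]
finger_gap: 0.0279
grip_force: 0.0
```

Call:
{"op": "drive_tool", "data": {"deltas": [{"x": 0,"y": 0,"z": 0,"rx": 0,"ry": 0,"rz": 0,"claw": 0.3},{"x": 0,"y": 0,"z": -0.02,"rx": 0,"ry": 0,"rz": 0,"claw": 0.3},{"x": 0,"y": 0,"z": -0.04,"rx": 0,"ry": 0,"rz": 0,"claw": 0.3},{"x": 0,"y": 0,"z": -0.06,"rx": 0,"ry": 0,"rz": 0,"claw": 0.3},{"x": 0,"y": 0,"z": -0.06,"rx": 0,"ry": 0,"rz": 0,"claw": 0.3}]}}

```text
time_s: 10.82
tool_pos: [0.6249, 0.1567, 0.2505]
eef_rot: [-3.137, -0.164, -0.002]
force: [1.0, -0.1, 0.6]
finger_gap: 0.0283
grip_force: 0.0
```

```bash
python3 - <<'E'
from h import *
from cell import r
s=r.get_state();print(s["time_s"],s["tool_pos"].round(4),s["qpos"].round(2),s["finger_gap"],s["force"].round(2))
d=r.snapshot("scene");pickle.dump(d,open("scene2.pkl","wb"))
W=cloud(d).reshape(-1,3);W=W[~np.isnan(W[:,0])]
a=np.radians(6);M=np.array([[np.cos(a),-np.sin(a)],[np.sin(a),np.cos(a)]]);L=(W[:,:2]-[.6252,.156])@M*1000
q=np.c_[L,W[:,2]*1000][(abs(L[:,0])<70)&(abs(L[:,1])<15)&(W[:,2]>.055)&(W[:,2]<.14)]
print("panel",len(q),np.percentile(q,[1,50,99],axis=0).round(1).tolist())
for b in((60,80),(80,100)):
    m=(q[:,2]>b[0])&(q[:,2]<b[1]);print(np.polyfit(q[m,0],q[m,1],1))
print("edge height by x",[np.percentile(q[abs(q[:,0]-x)<8][:,2],97).round(1) for x in(-42,-20,0,20,42)])
plan([.637,-.278,.200],down(11),15,s)
E
```

```text
10.825 [0.6249 0.1567 0.2505] [ 0.19  0.49  1.16 -0.    1.49  1.66] 0.02827506372056589 [ 0.97 -0.1   0.55]
panel 612 [[-51.2, -5.5, 56.5], [6.6, -3.3, 88.7], [49.5, 5.2, 111.9]]
[ 0.03157366 -3.16559089]
[ 0.03307482 -3.26064597]
edge height by x [np.float64(111.1), np.float64(110.8), np.float64(111.1), np.float64(110.9), np.float64(111.3)]
row x15: mm [-24.49  21.49   3.35] rad [ 1.000e-04 -1.000e-04 -1.106e-01] |d| 32.8 deg 6.3
```

Call:
{"op": "drive_tool", "data": {"deltas": [{"x": -0.0245,"y": 0.0215,"z": 0.0033,"rx": 0,"ry": 0,"rz": -0.1106,"claw": 0.5},{"x": -0.0245,"y": 0.0215,"z": 0.0033,"rx": 0,"ry": 0,"rz": -0.1106,"claw": 0.5},{"x": -0.0245,"y": 0.0215,"z": 0.0033,"rx": 0,"ry": 0,"rz": -0.1106,"claw": 0.5},{"x": -0.0245,"y": 0.0215,"z": 0.0033,"rx": 0,"ry": 0,"rz": -0.1106,"claw": 0.5},{"x": -0.0245,"y": 0.0215,"z": 0.0033,"rx": 0,"ry": 0,"rz": -0.1106,"claw": 0.5}]}}

```text
time_s: 11.5
tool_pos: [0.5441, 0.0166, 0.2318]
eef_rot: [2.971, 1.02, 0.003]
force: [0.4, -0.4, 0.7]
finger_gap: 0.0469
grip_force: 0.0
```

Call:
{"op": "drive_tool", "data": {"deltas": [{"x": -0.0245,"y": 0.0215,"z": 0.0033,"rx": 0,"ry": 0,"rz": -0.1106,"claw": 0.5},{"x": -0.0245,"y": 0.0215,"z": 0.0033,"rx": 0,"ry": 0,"rz": -0.1106,"claw": 0.5},{"x": -0.0245,"y": 0.0215,"z": 0.0033,"rx": 0,"ry": 0,"rz": -0.1106,"claw": 0.5},{"x": -0.0245,"y": 0.0215,"z": 0.0033,"rx": 0,"ry": 0,"rz": -0.1106,"claw": 0.5},{"x": -0.0245,"y": 0.0215,"z": 0.0033,"rx": 0,"ry": 0,"rz": -0.1106,"claw": 0.5}]}}

```text
time_s: 12.12
tool_pos: [0.5492, -0.1446, 0.2153]
eef_rot: [2.579, 1.791, 0.002]
force: [-0.4, 0.1, 0.0]
finger_gap: 0.047
grip_force: 0.0
```

Call:
{"op": "drive_tool", "data": {"deltas": [{"x": -0.0245,"y": 0.0215,"z": 0.0033,"rx": 0,"ry": 0,"rz": -0.1106,"claw": 0.5},{"x": -0.0245,"y": 0.0215,"z": 0.0033,"rx": 0,"ry": 0,"rz": -0.1106,"claw": 0.5},{"x": -0.0245,"y": 0.0215,"z": 0.0033,"rx": 0,"ry": 0,"rz": -0.1106,"claw": 0.5},{"x": -0.0245,"y": 0.0215,"z": 0.0033,"rx": 0,"ry": 0,"rz": -0.1106,"claw": 0.5},{"x": -0.0245,"y": 0.0215,"z": 0.0033,"rx": 0,"ry": 0,"rz": -0.1106,"claw": 0.5}]}}

```text
time_s: 12.75
tool_pos: [0.638, -0.2791, 0.1988]
eef_rot: [1.993, 2.427, 0.001]
force: [-0.2, -0.2, 0.4]
finger_gap: 0.0468
grip_force: 0.0
```

```bash
python3 - <<'E'
from h import *
from cell import r
s=r.get_state();print(s["time_s"],s["tool_pos"].round(4),s["qpos"].round(2),s["finger_gap"],s["force"].round(2))
plan([.6405,-.2782,.110],down(10.6),5,s)
E
```

```text
12.75 [ 0.638  -0.2791  0.1988] [-0.46  0.64  1.04  0.    1.46 -0.66] 0.04683383647448281 [-0.16 -0.22  0.42]
row x5: mm [ 0.09  0.51 17.76] rad [0.0002 0.0002 0.0021] |d| 17.8 deg 0.1
```

Call:
{"op": "drive_tool", "data": {"deltas": [{"x": 0,"y": 0.0005,"z": 0.0178,"rx": 0,"ry": 0,"rz": 0.002,"claw": 0.5},{"x": 0,"y": 0.0005,"z": 0.0178,"rx": 0,"ry": 0,"rz": 0.002,"claw": 0.5},{"x": 0,"y": 0.0005,"z": 0.0178,"rx": 0,"ry": 0,"rz": 0.002,"claw": 0.5},{"x": 0,"y": 0.0005,"z": 0.0178,"rx": 0,"ry": 0,"rz": 0.002,"claw": 0.5},{"x": 0,"y": 0.0005,"z": 0.0178,"rx": 0,"ry": 0,"rz": 0.002,"claw": 0.5}]}}

```text
time_s: 13.38
tool_pos: [0.6398, -0.2774, 0.1074]
eef_rot: [2.01, 2.414, 0.0]
force: [1.0, -0.5, 0.6]
finger_gap: 0.047
grip_force: 0.0
```

Call:
{"op": "drive_tool", "data": {"deltas": [{"x": 0,"y": 0,"z": 0.02,"rx": 0,"ry": 0,"rz": 0,"claw": 0.5},{"x": 0,"y": 0,"z": 0.02,"rx": 0,"ry": 0,"rz": 0,"claw": 0.5},{"x": 0,"y": 0,"z": 0.02,"rx": 0,"ry": 0,"rz": 0,"claw": 0.5},{"x": 0,"y": 0,"z": 0.012,"rx": 0,"ry": 0,"rz": 0,"claw": 0.5},{"x": 0,"y": 0,"z": 0,"rx": 0,"ry": 0,"rz": 0,"claw": 0.5}]}}

```text
time_s: 14.0
tool_pos: [0.6395, -0.2775, 0.0354]
eef_rot: [-2.009, -2.414, 0.001]
force: [0.4, -0.5, 1.2]
finger_gap: 0.047
grip_force: 0.0
```

```bash
python3 - <<'E'
from h import *
from cell import r
s=r.get_state();print(s["time_s"],s["tool_pos"].round(4),s["qpos"].round(2),s["finger_gap"],s["force"].round(2))
plan([.6405,-.2782,.034],down(10.6),1,s)
E
```

```text
14.0 [ 0.6395 -0.2775  0.0354] [-0.46  0.79  1.19 -0.    1.17 -0.64] 0.04699533867468635 [ 0.38 -0.46  1.17]
row x1: mm [-0.89  0.82  1.43] rad [-0.0011 -0.0008 -0.0026] |d| 1.9 deg 0.2
```

Call:
{"op": "drive_tool", "data": {"deltas": [{"x": -0.0005,"y": 0.0005,"z": 0.001,"rx": 0,"ry": 0,"rz": 0,"claw": 0},{"x": 0,"y": 0,"z": 0,"rx": 0,"ry": 0,"rz": 0,"claw": 0},{"x": 0,"y": 0,"z": 0,"rx": 0,"ry": 0,"rz": 0,"claw": 0},{"x": 0,"y": 0,"z": 0,"rx": 0,"ry": 0,"rz": 0,"claw": 0},{"x": 0,"y": 0,"z": 0,"rx": 0,"ry": 0,"rz": 0,"claw": 0}]}}

```text
time_s: 14.62
tool_pos: [0.6405, -0.2781, 0.0359]
eef_rot: [2.01, 2.414, -0.0]
force: [-2.0, 0.7, 4.3]
finger_gap: 0.0176
grip_force: 30.0
```

Call:
{"op": "drive_tool", "data": {"deltas": [{"x": 0,"y": 0,"z": 0,"rx": 0,"ry": 0,"rz": 0,"claw": 0},{"x": 0,"y": 0,"z": 0,"rx": 0,"ry": 0,"rz": 0,"claw": 0},{"x": 0,"y": 0,"z": 0,"rx": 0,"ry": 0,"rz": 0,"claw": 0},{"x": 0,"y": 0,"z": 0,"rx": 0,"ry": 0,"rz": 0,"claw": 0},{"x": 0,"y": 0,"z": 0,"rx": 0,"ry": 0,"rz": 0,"claw": 0}]}}

```text
time_s: 15.25
tool_pos: [0.6405, -0.2781, 0.0359]
eef_rot: [2.01, 2.414, -0.0]
force: [-2.6, -0.2, 5.3]
finger_gap: 0.0179
grip_force: 30.0
```

```bash
python3 - <<'E'
from h import *
from cell import r
s=r.get_state();print(s["time_s"],s["tool_pos"].round(4),s["finger_gap"],s["grip_force"],s["force"].round(2))
W={n:cloud(r.snapshot(n)).reshape(-1,3) for n in("scene","top")}
T=R.from_rotvec(s["eef_rot"])
for n,Q in W.items():
    Q=Q[~np.isnan(Q[:,0])];L=T.inv().apply(Q-s["tool_pos"])*1000;z=Q[:,2]*1000
    m=(z>22)&(z<37)&(abs(L[:,0])<75)&(abs(L[:,1])<40);q=L[m]
    print(n,m.sum(),cv2.minAreaRect(q[:,:2].astype(np.float32)),np.percentile(q,[1,99],axis=0).round(1).tolist())
E
```

```text
15.25 [ 0.6405 -0.2781  0.0359] 0.01790992314381853 30.001159608364105 [-2.57 -0.19  5.26]
scene 719 ((1.0396614074707031, 2.768423080444336), (117.16224670410156, 51.06807327270508), 0.3739759027957916) [[-56.9, -21.4, -0.3], [58.1, 27.0, 13.3]]
top 137 ((37.40724182128906, 2.8868675231933594), (38.429168701171875, 50.26866912841797), 0.9553795456886292) [[18.8, -21.4, -0.7], [56.5, 27.7, 13.0]]
```

```bash
python3 - <<'E'
from h import *
from cell import r
for n in("scene","top"):
    d=r.snapshot(n);pickle.dump(d,open(n+"3.pkl","wb"))
    for k,D in(("before",pickle.load(open(n+".pkl","rb"))),("now",d)):
        Q=cloud(D).reshape(-1,3);Q=Q[~np.isnan(Q[:,0])]
        a=np.radians(10.6);M=np.array([[np.cos(a),-np.sin(a)],[np.sin(a),np.cos(a)]]);L=(Q[:,:2]-[.6405,-.2781])@M*1000;z=Q[:,2]*1000
        for lo,hi,t in((22,37,"body"),(45,75,"rib")):
          for y0,y1 in((-60,-20),(20,60)):
            m=(z>lo)&(z<hi)&(L[:,1]>y0)&(L[:,1]<y1)&(abs(L[:,0])<(35 if t=="body" else 16))
            if m.sum()>5: print(n,k,t,(y0,y1),m.sum(),"x",np.percentile(L[m,0],[2,98]).round(1),"y",np.percentile(L[m,1],[1,99]).round(1),"z50",np.median(z[m]).round(1))
s=r.get_state();print(s["tool_pos"].round(4),s["eef_rot"].round(3))
E
```

```text
scene before body (-60, -20) 298 x [-24.   24.8] y [-57.3 -20.8] z50 27.9
scene before body (20, 60) 237 x [-23.1  23.4] y [20.5 58.5] z50 29.0
scene before rib (-60, -20) 139 x [-8.7  9.2] y [-39.9 -20.2] z50 62.7
scene before rib (20, 60) 134 x [-8.4  8.5] y [20.5 42.3] z50 63.2
scene now body (-60, -20) 295 x [-21.4  26.8] y [-57.2 -20.7] z50 27.8
scene now body (20, 60) 228 x [-15.9  25.9] y [20.4 58.7] z50 28.8
scene now rib (-60, -20) 83 x [-6.2 11.3] y [-40.1 -22.8] z50 61.7
scene now rib (20, 60) 18 x [ 8. 11.] y [21.8 41.6] z50 47.6
top before body (-60, -20) 142 x [-23.2  25.1] y [-57.8 -20.7] z50 30.1
top before body (20, 60) 180 x [-23.9  24.7] y [20.5 56.8] z50 30.4
top before rib (-60, -20) 53 x [-8.2  9.3] y [-42.4 -20.3] z50 65.8
top before rib (20, 60) 61 x [-8.7  8.8] y [20.6 40.4] z50 64.4
top now body (20, 60) 134 x [-20.4  27.1] y [21.4 56.4] z50 30.7
top now rib (20, 60) 17 x [-2.1 10.8] y [33.8 41.1] z50 62.7
[ 0.6405 -0.2781  0.0358] [ 2.01   2.414 -0.   ]
```

Call:
{"op": "drive_tool", "data": {"deltas": [{"x": 0,"y": 0,"z": -0.01,"rx": 0,"ry": 0,"rz": 0,"claw": 0},{"x": 0,"y": 0,"z": -0.02,"rx": 0,"ry": 0,"rz": 0,"claw": 0},{"x": 0,"y": 0,"z": -0.03,"rx": 0,"ry": 0,"rz": 0,"claw": 0},{"x": 0,"y": 0,"z": -0.03,"rx": 0,"ry": 0,"rz": 0,"claw": 0},{"x": 0,"y": 0,"z": -0.03,"rx": 0,"ry": 0,"rz": 0,"claw": 0}]}}

```text
time_s: 16.08
tool_pos: [0.6405, -0.2779, 0.1579]
eef_rot: [2.009, 2.414, 0.001]
force: [-0.7, -0.5, -2.8]
finger_gap: 0.018
grip_force: 30.0
```

Call:
{"op": "drive_tool", "data": {"deltas": [{"x": 0,"y": 0,"z": -0.03,"rx": 0,"ry": 0,"rz": 0,"claw": 0},{"x": 0,"y": 0,"z": -0.03,"rx": 0,"ry": 0,"rz": 0,"claw": 0},{"x": 0,"y": 0,"z": -0.02,"rx": 0,"ry": 0,"rz": 0,"claw": 0},{"x": 0,"y": 0,"z": -0.01,"rx": 0,"ry": 0,"rz": 0,"claw": 0},{"x": 0,"y": 0,"z": 0,"rx": 0,"ry": 0,"rz": 0,"claw": 0}]}}

```text
time_s: 16.7
tool_pos: [0.6405, -0.278, 0.2462]
eef_rot: [2.009, 2.414, 0.0]
force: [-0.0, -0.7, -2.6]
finger_gap: 0.0179
grip_force: 30.0
```

```bash
python3 - <<'E'
from h import *
from cell import r
W={n:cloud(r.snapshot(n)).reshape(-1,3) for n in("scene","top")}
s=r.get_state();print(s["time_s"],s["tool_pos"].round(4),s["eef_rot"].round(3),s["finger_gap"],s["grip_force"],s["force"].round(2),s["qpos"].round(2))
T=R.from_rotvec(s["eef_rot"])
for n,Q in W.items():
    Q=Q[~np.isnan(Q[:,0])];L=T.inv().apply(Q-s["tool_pos"])*1000
    for t,z0,z1,yy in(("body",0,40,40),("top",0,10,40)):
        q=L[(L[:,2]>z0)&(L[:,2]<z1)&(abs(L[:,0])<75)&(abs(L[:,1])<yy)]
        if len(q)>9:print(n,t,len(q),cv2.minAreaRect(q[:,:2].astype(np.float32)),np.percentile(q,[1,50,99],axis=0).round(1).tolist())
psi=6.2;S=R.from_euler("z",psi,degrees=True);H=hold(psi)
tgt=np.array([.6357,.0567,0])+S.apply([-.05494,0,.2178])
p=tgt-H.apply([.0006,.0026,.0358]);print("tgt",tgt,"tcp",p.round(4))
plan(p,H,15,s)
E
```

```text
16.8 [ 0.6402 -0.2779  0.2446] [-2.009 -2.414  0.   ] 0.018024207202148725 29.999516308307648 [-0.21  0.39 -3.01] [-0.46  0.63  0.96  0.    1.56 -0.64]
scene body 1617 ((0.9880485534667969, 2.586740493774414), (50.698089599609375, 116.04414367675781), 89.80846405029297) [[-56.2, -20.6, 1.1], [-4.2, 23.9, 7.8], [57.5, 27.1, 35.1]]
scene top 874 ((1.0056304931640625, 2.586681365966797), (50.698089599609375, 116.00897979736328), 89.80846405029297) [[-56.2, -21.8, 0.7], [-5.7, 14.1, 5.7], [57.6, 26.7, 9.6]]
top body 230 ((35.59019470214844, 2.6308345794677734), (49.96623611450195, 43.51049041748047), 89.4350814819336) [[17.5, -22.3, 0.6], [48.0, 7.6, 6.0], [56.9, 27.4, 25.7]]
top top 180 ((45.07012939453125, 10.255813598632812), (33.85690689086914, 62.09846496582031), 33.90250778198242) [[17.1, -21.0, 0.5], [45.8, 10.4, 5.0], [56.6, 27.5, 9.6]]
tgt [0.58108135 0.05076652 0.2178    ] tcp [0.5638 0.0483 0.2491]
row x15: mm [22.26 -1.74 -0.72] rad [-0.0291 -0.0011  0.0049] |d| 22.3 deg 1.7
```

Call:
{"op": "drive_tool", "data": {"deltas": [{"x": 0.0223,"y": -0.0017,"z": -0.0007,"rx": -0.0291,"ry": -0.0011,"rz": 0.0049,"claw": 0},{"x": 0.0223,"y": -0.0017,"z": -0.0007,"rx": -0.0291,"ry": -0.0011,"rz": 0.0049,"claw": 0},{"x": 0.0223,"y": -0.0017,"z": -0.0007,"rx": -0.0291,"ry": -0.0011,"rz": 0.0049,"claw": 0},{"x": 0.0223,"y": -0.0017,"z": -0.0007,"rx": -0.0291,"ry": -0.0011,"rz": 0.0049,"claw": 0},{"x": 0.0223,"y": -0.0017,"z": -0.0007,"rx": -0.0291,"ry": -0.0011,"rz": 0.0049,"claw": 0}]}}

```text
time_s: 17.42
tool_pos: [0.6122, -0.1688, 0.2473]
eef_rot: [1.974, 2.313, 0.165]
force: [0.7, 0.3, -2.9]
finger_gap: 0.0178
grip_force: 30.0
```

Call:
{"op": "drive_tool", "data": {"deltas": [{"x": 0.0223,"y": -0.0017,"z": -0.0007,"rx": -0.0291,"ry": -0.0011,"rz": 0.0049,"claw": 0},{"x": 0.0223,"y": -0.0017,"z": -0.0007,"rx": -0.0291,"ry": -0.0011,"rz": 0.0049,"claw": 0},{"x": 0.0223,"y": -0.0017,"z": -0.0007,"rx": -0.0291,"ry": -0.0011,"rz": 0.0049,"claw": 0},{"x": 0.0223,"y": -0.0017,"z": -0.0007,"rx": -0.0291,"ry": -0.0011,"rz": 0.0049,"claw": 0},{"x": 0.0223,"y": -0.0017,"z": -0.0007,"rx": -0.0291,"ry": -0.0011,"rz": 0.0049,"claw": 0}]}}

```text
time_s: 18.05
tool_pos: [0.5868, -0.0599, 0.2486]
eef_rot: [1.93, 2.205, 0.32]
force: [0.4, -0.1, -2.0]
finger_gap: 0.0178
grip_force: 30.0
```

Call:
{"op": "drive_tool", "data": {"deltas": [{"x": 0.0223,"y": -0.0017,"z": -0.0007,"rx": -0.0291,"ry": -0.0011,"rz": 0.0049,"claw": 0},{"x": 0.0223,"y": -0.0017,"z": -0.0007,"rx": -0.0291,"ry": -0.0011,"rz": 0.0049,"claw": 0},{"x": 0.0223,"y": -0.0017,"z": -0.0007,"rx": -0.0291,"ry": -0.0011,"rz": 0.0049,"claw": 0},{"x": 0.0223,"y": -0.0017,"z": -0.0007,"rx": -0.0291,"ry": -0.0011,"rz": 0.0049,"claw": 0},{"x": 0.0223,"y": -0.0017,"z": -0.0007,"rx": -0.0291,"ry": -0.0011,"rz": 0.0049,"claw": 0}]}}

```text
time_s: 18.68
tool_pos: [0.564, 0.0495, 0.2487]
eef_rot: [1.88, 2.094, 0.464]
force: [-0.2, 0.8, -1.5]
finger_gap: 0.018
grip_force: 30.0
```

```bash
cat > m.py <<'E'
from h import *
from cell import r
W={}
for n in("scene","top"):
    d=r.snapshot(n);W[n]=cloud(d).reshape(-1,3);pickle.dump(d,open(n+"4.pkl","wb"))
    cv2.imwrite(f"pics/{n}4.png",d["frame"])
s=r.get_state();print(s["time_s"],s["tool_pos"].round(4),s["eef_rot"].round(3),s["finger_gap"],s["grip_force"],s["force"].round(2),s["qpos"].round(2))
T=R.from_rotvec(s["eef_rot"]);psi=6.2;S=R.from_euler("z",psi,degrees=True);H=hold(psi)
O=np.array([.6357,.0567,0]);tgt=O+S.apply([-.05494,0,.2178])
for n,Q in W.items():
    Q=Q[~np.isnan(Q[:,0])];L=T.inv().apply(Q-s["tool_pos"])*1000;B=H.inv().apply(Q-tgt)*1000
    m=(L[:,2]>-5)&(L[:,2]<42)&(abs(L[:,0])<75)&(abs(L[:,1])<40);q=L[m]
    if len(q)>9:
        print(n,"in tool",len(q),cv2.minAreaRect(q[:,:2].astype(np.float32)),np.percentile(q,[1,50,99],axis=0).round(1).tolist())
        print(n,"in target (block should be x+-58 y+-25 z-30..0)",cv2.minAreaRect(B[m][:,:2].astype(np.float32)),np.percentile(B[m],[1,50,99],axis=0).round(1).tolist())
        e=B[m];e=e[(e[:,1]>18)&(e[:,2]>-25)&(e[:,2]<-5)]
        if len(e)>20:print("  long side (+y face): y, slope deg",np.median(e[:,1]).round(1),np.degrees(np.polyfit(e[:,0],e[:,1],1)[0]).round(2))
        t=B[m];t=t[(abs(t[:,2]+30)<5)&(abs(t[:,1])<22)]
        if len(t)>20:
            c=np.linalg.lstsq(np.c_[t[:,:2],np.ones(len(t))],t[:,2],rcond=None)[0];print("  top plane tilt deg",np.degrees(c[:2]).round(2),"z0",c[2].round(1))
p=tgt-H.apply([.0008,.0026,.0358]);plan(p,H,1,s)
E
python3 m.py
```

```text
18.775 [0.5637 0.0503 0.2487] [1.878 2.096 0.464] 0.017501315382285654 29.99979794025421 [-0.76 -0.33 -1.83] [ 0.    0.06  1.76  0.06  0.89 -0.13]
scene in tool 1067 ((-1.3242683410644531, 2.9818801879882812), (117.6868896484375, 50.13484573364258), 2.0761239528656006) [[-59.1, -22.0, -4.2], [-11.5, 22.8, 15.8], [54.6, 26.2, 36.5]]
scene in target (block should be x+-58 y+-25 z-30..0) ((0.1591033935546875, 0.2706642150878906), (117.69241333007812, 50.14603042602539), 2.011413812637329) [[-57.6, -24.6, -39.6], [-10.0, 20.1, -19.5], [56.0, 23.5, 1.2]]
  long side (+y face): y, slope deg 21.4 0.02
  top plane tilt deg [-0.63  5.38] z0 -30.1
top in tool 403 ((-0.09323883056640625, 2.9596633911132812), (115.91102600097656, 51.88358688354492), 0.06756296753883362) [[-57.5, -21.7, -1.9], [9.4, 11.5, 7.2], [57.3, 27.9, 29.6]]
top in target (block should be x+-58 y+-25 z-30..0) ((1.3757362365722656, 0.2634239196777344), (115.91291809082031, 51.87910842895508), 0.008193383924663067) [[-56.0, -24.5, -37.3], [10.9, 8.8, -28.2], [58.8, 25.3, -5.7]]
  long side (+y face): y, slope deg 24.5 -0.13
  top plane tilt deg [-0.28 -0.09] z0 -28.7
row x1: mm [-2.26  0.08 -0.46] rad [-0.0008 -0.0008  0.001 ] |d| 2.3 deg 0.1
```

Call:
{"op": "drive_tool", "data": {"deltas": [{"x": -0.0008,"y": 0,"z": -0.0003,"rx": 0,"ry": 0,"rz": 0,"claw": 0},{"x": 0,"y": 0,"z": 0,"rx": 0,"ry": 0,"rz": 0,"claw": 0},{"x": 0,"y": 0,"z": 0,"rx": 0,"ry": 0,"rz": 0,"claw": 0},{"x": 0,"y": 0,"z": 0,"rx": 0,"ry": 0,"rz": 0,"claw": 0},{"x": 0,"y": 0,"z": 0,"rx": 0,"ry": 0,"rz": 0,"claw": 0}]}}

```text
time_s: 19.4
tool_pos: [0.5647, 0.0479, 0.2498]
eef_rot: [1.879, 2.093, 0.464]
force: [-0.6, -0.2, -2.7]
finger_gap: 0.0179
grip_force: 30.0
```

```bash
python3 m.py; python3 -c "
import cv2;f=cv2.imread('pics/scene4.png');cv2.imwrite('pics/s4c.png',cv2.resize(f[90:270,150:370],None,fx=3,fy=3))"
```

```text
19.5 [0.5646 0.048  0.2498] [1.879 2.093 0.464] 0.018018082507598454 29.999541342258453 [ 0.75 -0.91 -2.96] [-0.    0.06  1.76  0.06  0.89 -0.14]
scene in tool 1067 ((-0.2528877258300781, 2.9100780487060547), (118.49258422851562, 50.662174224853516), 1.8451801538467407) [[-58.3, -20.5, -4.4], [-10.9, 22.3, 15.7], [55.5, 26.1, 36.3]]
scene in target (block should be x+-58 y+-25 z-30..0) ((-1.1975936889648438, 1.350942611694336), (118.48941802978516, 50.65873718261719), 1.8694028854370117) [[-59.3, -22.1, -40.4], [-11.9, 20.7, -20.4], [54.5, 24.6, 0.2]]
  long side (+y face): y, slope deg 22.1 0.11
  top plane tilt deg [-0.75  4.26] z0 -30.6
top in tool 396 ((-1.1718902587890625, 3.3537158966064453), (115.8761978149414, 51.26340103149414), 0.06934327632188797) [[-58.8, -20.3, -3.7], [8.7, 12.4, 6.8], [56.4, 28.4, 28.5]]
top in target (block should be x+-58 y+-25 z-30..0) ((-2.11419677734375, 1.7901172637939453), (115.8669662475586, 51.265167236328125), 0.09140931069850922) [[-59.7, -21.9, -39.8], [7.8, 10.8, -29.3], [55.4, 26.9, -7.6]]
  long side (+y face): y, slope deg 26.0 -0.32
  top plane tilt deg [0.08 0.42] z0 -29.6
row x1: mm [ 0.13 -1.03  0.28] rad [ 0.0003  0.0003 -0.0004] |d| 1.1 deg 0.0
```

View pics/s4c.png

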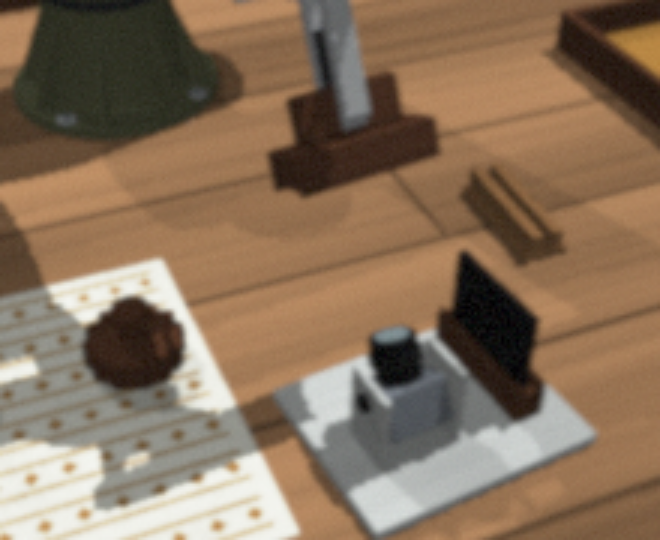

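The crop shows the panel home in its slot at (497,320) and the block held level over the lens at (355,150). I'll make one last correction of about 1 mm.

Call:
{"op": "drive_tool", "data": {"deltas": [{"x": 0.0012,"y": -0.0013,"z": 0,"rx": 0,"ry": 0,"rz": 0,"claw": 0},{"x": 0,"y": 0,"z": 0,"rx": 0,"ry": 0,"rz": 0,"claw": 0},{"x": 0,"y": 0,"z": 0,"rx": 0,"ry": 0,"rz": 0,"claw": 0},{"x": 0,"y": 0,"z": 0,"rx": 0,"ry": 0,"rz": 0,"claw": 0},{"x": 0,"y": 0,"z": 0,"rx": 0,"ry": 0,"rz": 0,"claw": 0}]}}

```text
time_s: 20.12
tool_pos: [0.5633, 0.0491, 0.2493]
eef_rot: [1.879, 2.093, 0.464]
force: [-0.3, 0.1, -3.0]
finger_gap: 0.0176
grip_force: 30.0
```

Call:
{"op": "drive_tool", "data": {"deltas": [{"x": 0,"y": 0,"z": 0,"rx": 0,"ry": 0,"rz": 0,"claw": 0},{"x": 0,"y": 0,"z": 0,"rx": 0,"ry": 0,"rz": 0,"claw": 0},{"x": 0,"y": 0,"z": 0,"rx": 0,"ry": 0,"rz": 0,"claw": 0},{"x": 0,"y": 0,"z": 0,"rx": 0,"ry": 0,"rz": 0,"claw": 0},{"x": 0,"y": 0,"z": 0,"rx": 0,"ry": 0,"rz": 0,"claw": 0}]}}

```text
time_s: 20.75
tool_pos: [0.5633, 0.0491, 0.2493]
eef_rot: [1.879, 2.093, 0.464]
force: [-0.7, -0.0, -2.4]
finger_gap: 0.0176
grip_force: 30.0
```

```bash
python3 m.py; python3 -c "
from cell import r
print(r.hand_in())"
```

```text
20.85 [0.5633 0.0491 0.2493] [1.879 2.093 0.464] 0.01756138790334241 29.999597668647766 [ 0.39 -0.   -1.35] [ 0.    0.06  1.76  0.06  0.89 -0.13]
scene in tool 1071 ((0.30205535888671875, 2.547506332397461), (118.38262176513672, 50.565006256103516), 1.8625404834747314) [[-58.1, -21.8, -4.5], [-10.5, 22.5, 15.6], [55.6, 26.1, 36.4]]
scene in target (block should be x+-58 y+-25 z-30..0) ((0.5968475341796875, -0.27985572814941406), (118.3789291381836, 50.55559539794922), 1.8888905048370361) [[-57.8, -24.7, -40.6], [-10.2, 19.6, -20.5], [55.9, 23.2, 0.3]]
  long side (+y face): y, slope deg 21.0 0.02
  top plane tilt deg [-0.71  6.73] z0 -30.6
top in tool 404 ((-1.3136749267578125, 2.9619007110595703), (115.63878631591797, 50.86252975463867), 0.08669620752334595) [[-58.5, -21.7, -2.7], [10.0, 11.7, 7.0], [56.2, 28.0, 29.5]]
top in target (block should be x+-58 y+-25 z-30..0) ((-1.0153770446777344, 0.12461662292480469), (115.63870239257812, 50.86842346191406), 0.1056562066078186) [[-58.2, -24.5, -38.7], [10.3, 8.9, -29.0], [56.5, 25.1, -6.6]]
  long side (+y face): y, slope deg 24.5 0.15
  top plane tilt deg [0.   0.03] z0 -29.4
row x1: mm [-1.1   0.24  0.3 ] rad [ 0.0004  0.0003 -0.0003] |d| 1.2 deg 0.0
the job is handed in; nothing more can be done
None
```

The job is handed in at about 21 s with no verdict returned: the panel is fully down in its slot and released, and the long block is held still in front of the lens, within about 1 mm of its target by the cameras.

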